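# Third hand: press the fitting spacer against the sprung stop

### The arm

A 6-joint arm with a two-finger parallel gripper is mounted at the origin on the work surface. World frame = base frame: x ahead of the robot, y to its left, z up, the work surface at z = 0. Lengths are in m, angles in degrees, forces in N, time in s.
With the tool pointing down it reaches from about 0.35 to 0.875 m from the base axis. Payload 4.2 kg.
Tool frame: the origin (TCP) lies on the centre line of the jaws, within the pads' length; the fingertips stand 25 mm ahead of it and the grasp point (between the pads) lies 6 mm ahead of it; z points along the fingers, y is the line along which they close (so a half turn about z gives the same grasp; the last joint's range is limited). The gripper opens to 87 mm and grips with 3 to 60 N. Pads are 19 mm wide; open, the fingers measure 117 mm over their backs; the gripper's body (75 mm by 190 mm) begins 51 mm behind the grasp point.
Start: joints at [-58.98, 22.042, 0.453, 0, -68.411, -14.817], TCP at [0.174, -0.6, 0.248] pointing down, gripper open.
Joint ranges: [-179.83, 179.83], [-69.29, 118.12], [-61.27, 80.66], [-181.25, 117.63], [-171.15, -9.14], [-177.46, 177.46]. Speed limits (degrees/s): [159.86, 159.86, 180, 180, 180, 180].

### API

Orientations are given as a 3x3 rotation matrix whose columns are the frame's x, y, z axes.
In Python, from station import r gives the robot as it stands.
- The arm moves only by the tool move_arm, never from a script. Its argument "series" is a list of rows, each an object with "grip": the opening, from 0 (shut) to 1 (fully open); "xyz": the shift along the tool's x, y, z in mm, a list of three; "angular": the turn, a rotation vector about the tool's x, y, z in rad, a list of three. A call has 1 to 10 rows; each row is the pose to reach, as a shift and turn from the pose commanded when the call began, along the tool's axes at that moment; what a row does not reach only later rows make up. A row lasts 1/10 s, in which the tool goes at most 50 mm and 8.59 degrees, less where a joint would pass 70% of its speed; a pose out of reach is approached as far as the arm can. A call with a gripper value outside its range is refused whole. The fingers move at their own pace and stop on an object; the grip force is fixed at half the most. Time passes only in rows, so rows that repeat a pose let the fingers close. It gives the time, the measured TCP pose, the force, the opening and the grip force at its end, in the units of the state.
- r.sense(): the state, without advancing time (a new reading comes with each control period).
- r.capture(name): name is "scene" or "top" or "wrist"; returns a dict with "img" (480x640x3 uint8, red, green, blue), "camera_matrix" (3x3 intrinsics, pixels), "k1" (the pictures are not rectified: a ray, as slopes to the right and down, at radius r is drawn at 1 + k1 r^2 times it, then the intrinsics apply), "rvec" (rotation vector, rad) and "tvec" (3), from world to camera coordinates, as OpenCV has them; the wrist camera has in their place "hand_eye" (4x4, takes a point from camera to tool coordinates, whose origin is the TCP and whose axes are the flange's). Camera axes: x right, y down, z forward; pixel columns grow to the right and rows downward; lengths in m; the calibration is good to about 2 mm. A picture is of the moment at which its call begins: read the wrist's pose just before it. There is no depth.
- r.finish_job(): hands the job in; it is judged then, once.
The state is a dict: "time_s": time; "joints": joint angles; "joint_velocities": joint speeds; "effort": joint torques, N m; "tcp_pos": TCP position; "ee_rot": TCP orientation; "wrist_force": force on the tool from outside, world axes, zero at the start; "moment": the same for the moment, N m; "gripper_width": opening from 0.0 (shut) to 1.0 (fully open); "gripper_force": force on a finger pad.
Only numpy, scipy, OpenCV 4.12 (cv2) and the standard library are available. Lean on these libraries where they do the work, as an engineer would, in place of code of your own. Each camera call takes 0.05 s, during which the arm holds its last target. There are 200 camera calls.

### The job

Of the three aluminium spacers, pick up the one that just fits between the blue cheeks of the bolting fixture, lay it flat on the fixture's base and slide it lengthwise between the cheeks against the sprung brass stop. Press the stop back until its black pointer stands in the green band, never as far as the red, and finish still holding it there with that steady push so that I can put the cross bolt through: do not let go. Leave the other two spacers and everything else on the bench where they are.

Things in the scene. Friction and masses are not known exactly. Their poses are not given: they have to be found in the camera images.
- spacer_50: loose rectangular aluminium spacer block, 100 mm long (its x axis) x 50 mm wide (y) x 30 mm high (z), two small dark dots on its top; about 400 g; origin at the centre of its underside. This is the one that fits the fixture.
- spacer_40: loose rectangular aluminium spacer block, 100 mm long (its x axis) x 40 mm wide (y) x 30 mm high (z), two small dark dots on its top; about 320 g; origin at the centre of its underside. Look-alike, too narrow; leave it alone.
- spacer_60: loose rectangular aluminium spacer block, 100 mm long (its x axis) x 60 mm wide (y) x 30 mm high (z), two small dark dots on its top; about 480 g; origin at the centre of its underside. Look-alike, too wide to go in; leave it alone.
- fixture: bolting fixture fixed to the bench, placed and turned anew each time; dark steel base plate 240 (x) x 130 (y) x 18 mm thick, bare from x = -120 to -31 mm but for low corner screws; origin at the centre of its underside. The spacer lies on the base's top (18 mm above the origin) and is pushed along +x. A grey spring housing, 52 mm above the underside, stands behind the stop at x = 67 to 117 mm.
- cheek_mouth (a point): fixed point on the base's top at fixture x = -22 mm, y = 0, midway between the front ends of the two blue cheeks. From here each cheek, 18 mm thick, 34 mm high above the base, runs to x = +120 mm; inner faces 54 mm apart. Splayed lead-ins reach 9 mm further towards -x and 44 mm either side of the middle. Cheek tops carry a scale: white, green, white, red.
- stop_face (a point): centre of the flat front face of the brass stop (44 mm wide, 26 mm high), 33 mm above the fixture's underside; it faces the fixture's -x and stands at fixture x = 0 when not pressed. It moves with the stop.
- stop (a joint): travel of the sprung stop along the fixture's +x, m: 0 free (at the start), 0.045 hard end. The spring pushes back 0.5 N per mm, from zero. Its black pointer, a thin bar across both cheek tops 6 mm behind the stop's face, is in the green from 0.016 to 0.028 (8 to 14 N) and reaches the red at 0.036 (18 N).
- screwdriver: loose screwdriver lying on the bench, bystander; origin on the underside of the tool
- wrench: loose steel wrench lying on the bench, bystander; origin on the underside of the tool
- spray_can: red can, 60 mm diameter, 190 mm high, upright, bystander; origin at the centre of its underside
- mug: blue mug, 80 mm diameter, 90 mm high, bystander; origin at the centre of its underside
- bolt_tub: yellow open tub of steel bolts, 80 x 160 x 55 mm, bystander; origin at the centre of its underside
- cross_bolt: steel bolt standing on its 22 mm head, 70 mm high, bystander; origin at the centre of its underside

How it is judged (in metres and radians):
On the way:
1. the 50 mm spacer is picked up off the bench (height (world z) of spacer_50 above 0.022 m), for 0.1 s.
At the end, for the whole second after the job is handed in: 50 mm spacer flat on the base (5 mm, 0.06 rad), between the cheeks (6 mm, 0.10 rad), end against the stop; robot still holding, stop pressed back 15 to 29 mm with 6 to 16 N, at rest through the last second; other spacers within 30 mm, other things within 50 mm of their starts (value of joint stop between 0.015 and 0.029 m and contact force between spacer_50 and stop between 6 and 16 N and (contact force between spacer_50 and the fingers above 2 N or contact force between spacer_50 and the arm above 2 N) and linear speed of spacer_50 below 0.01 m/s and angle between the x axis of spacer_50 and the x axis of fixture, either way round below 0.1 rad and y of spacer_50 in the frame of fixture between -0.006 and 0.006 m and z of spacer_50 in the frame of fixture between 0.014 and 0.023 m and angle between spacer_50's own z axis and vertical below 0.06 rad and horizontal distance between spacer_50 and stop_face below 0.056 m and distance of each of spacer_40, spacer_60 from where it was at the start of the episode below 0.03 m and distance of each of screwdriver, wrench, spray_can, mug, bolt_tub, cross_bolt from where it was at the start of the episode below 0.05 m); the arm keeps its last pose, push and grip.
It fails at once if the pointer is driven to the red (stop travel over 36 mm) (value of joint stop above 0.036 m).
It fails at once if another spacer presses the stop (contact force between any of spacer_40, spacer_60 and stop above 0.5 N).
It fails at once if another spacer is moved more than 30 mm (distance of any of spacer_40, spacer_60 from where it was at the start of the episode above 0.03 m).
It fails at once if a bystander is moved more than 50 mm (distance of any of screwdriver, wrench, spray_can, mug, bolt_tub, cross_bolt from where it was at the start of the episode above 0.05 m).
It also fails if it takes over 40 s, if anything falls off the work surface, if the arm or the gripper's body presses on something with over 40 N, if the wrist force passes 120 N, or if a joint passes its speed limit or range.

## Working session

There is one attempt and no reset: what is moved stays moved. The work goes in short steps, Python scripts to look and compute and a tool call to move; the robot and the scene stay as the last step left them, time stands still between calls to the robot, and variables do not carry over. Pictures are saved under pics/ and viewed, at most 10 in all, crops included, and the job is handed in when it is done.

Besides the shell and the picture viewer there is one more tool, called after ">>>" as a command line: name --argument value ..., lists and objects as JSON in quotes. move_arm: Moves the arm, as the interface text tells. Its arguments: {"type":"object","properties":{"series":{"type":"array"}},"required":["series"]}

```bash
mkdir -p pics; cat > h.py <<'E'
import numpy as np, cv2, pickle
from station import r
def snap(name, fn):
    s=r.sense(); c=r.capture(name); c['s']=s
    cv2.imwrite('pics/'+fn+'.png', c['img'][:,:,::-1]); pickle.dump(c,open('pics/'+fn+'.pkl','wb')); return c
def ray(c,u,v):
    K=np.array(c['camera_matrix']); d=np.array([(u-K[0,2])/K[0,0],(v-K[1,2])/K[1,1]]); x=d.copy()
    for _ in range(20): x=d/(1+c['k1']*(x@x))
    x=np.r_[x,1]
    if 'rvec' in c:
        R=cv2.Rodrigues(np.array(c['rvec'],float))[0]; t=np.array(c['tvec'],float).ravel(); return -R.T@t, R.T@x
    H=np.array(c['hand_eye']); Rt=np.array(c['s']['ee_rot']).reshape(3,3); p=np.array(c['s']['tcp_pos'])
    return p+Rt@H[:3,3], Rt@H[:3,:3]@x
def at(c,u,v,z):
    o,d=ray(c,u,v); return o+d*(z-o[2])/d[2]
def load(fn): return pickle.load(open('pics/'+fn+'.pkl','rb'))
E
python3 - <<'E'
from h import *
c=snap('top','top0'); snap('scene','sc0'); print(c['camera_matrix'],c['k1'],c['s']['tcp_pos'],c['s']['ee_rot'],ray(c,320,240))
E
```

```text
[[516.95731741   0.         325.44580358]
 [  0.         516.95731741 236.53494808]
 [  0.           0.           1.        ]] -0.14428265383946662 [ 0.17426358 -0.59963516  0.24645946] [[-9.60327573e-01 -2.78873496e-01 -7.24979169e-04]
 [-2.78874413e-01  9.60325347e-01  2.07105587e-03]
 [ 1.18653281e-04  2.19107020e-03 -9.99997593e-01]] (array([0.28577732, 0.03476943, 1.35152986]), array([ 0.18388879, -0.0019301 , -0.98302446]))
```

View pics/top0.png

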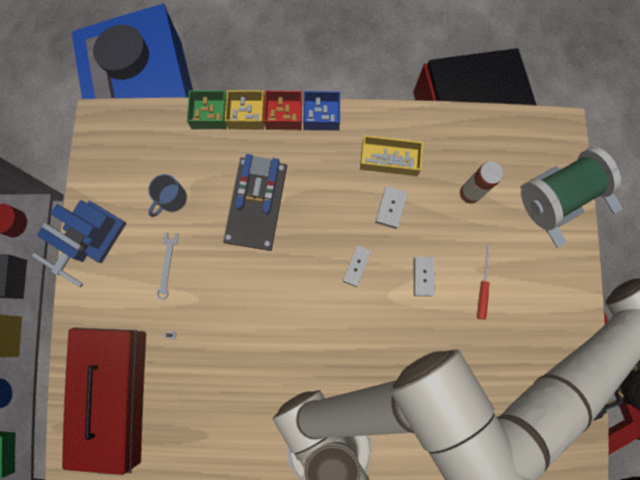

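View pics/sc0.png

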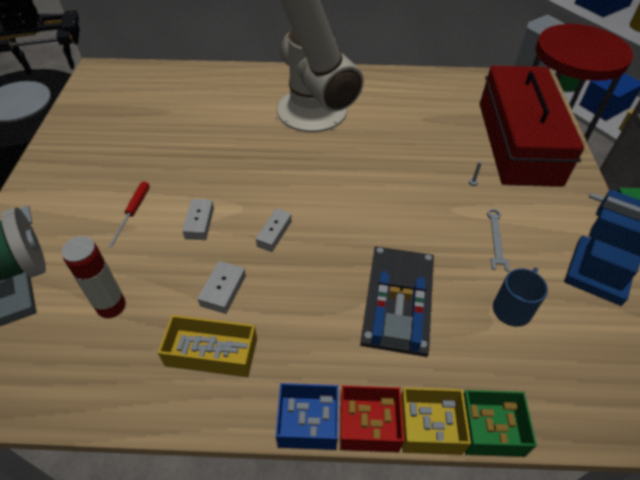

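The top view shows three spacers at about (391,207), (357,266) and (424,276). The fixture is at (256,200), with its mouth facing down towards the robot. I'll enlarge both areas.

```bash
python3 - <<'E'
from h import *
c=load('top0'); I=c['img'][:,:,::-1]
a=cv2.resize(I[180:305,335:445],None,fx=4.5,fy=4.5,interpolation=cv2.INTER_CUBIC)
b=cv2.resize(I[145:270,215:300],None,fx=4.5,fy=4.5,interpolation=cv2.INTER_CUBIC)
o=np.hstack([a,b]);print(o.shape,a.shape); o=o[:,:]; s=0.9
# final scale 4.05
o=cv2.resize(o,(int(o.shape[1]*8/9),int(o.shape[0]*8/9)),interpolation=cv2.INTER_AREA); cv2.imwrite('pics/crop.png',o);print(o.shape)
# auto: grey light blobs
hsv=cv2.cvtColor(np.ascontiguousarray(I),cv2.COLOR_BGR2HSV)
m=((hsv[:,:,1]<45)&(hsv[:,:,2]>110)).astype(np.uint8)
n,l,st,ce=cv2.connectedComponentsWithStats(m)
for i in range(1,n):
    if 335<ce[i][0]<445 and 180<ce[i][1]<305 and st[i][4]>200:
        cn=cv2.findContours((l==i).astype(np.uint8),0,2)[0][0]
        R=cv2.minAreaRect(cn); B=cv2.boxPoints(R); W=np.array([at(c,*p,0.03)[:2] for p in B]); 
        print(ce[i],st[i][4],np.round(W.mean(0),4),np.round([np.linalg.norm(W[0]-W[1]),np.linalg.norm(W[1]-W[2])],4),np.round(W,3).tolist())
E
```

```text
(562, 877, 3) (562, 495, 3)
(499, 779, 3)
[391.27010804 206.25210084] 833 [ 0.6265 -0.1554] [0.102  0.0619] [[0.586, -0.112], [0.684, -0.14], [0.667, -0.2], [0.569, -0.17]]
[356.67398649 265.64189189] 592 [ 0.4672 -0.0634] [0.1019 0.04  ] [[0.427, -0.026], [0.522, -0.063], [0.507, -0.101], [0.413, -0.063]]
[424.00543478 276.09103261] 736 [ 0.442  -0.2383] [0.0528 0.0992] [[0.491, -0.213], [0.492, -0.266], [0.393, -0.263], [0.392, -0.211]]
```

View pics/crop.png

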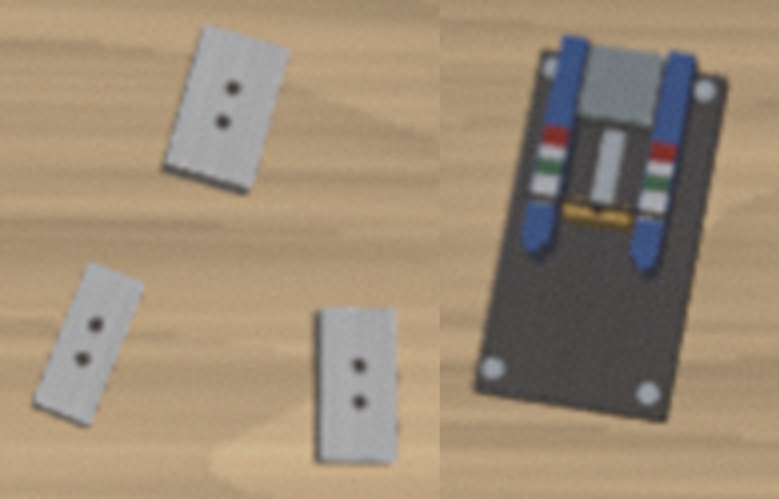

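The spacers are told apart by their measured widths. The one at the lower right, at (0.442, -0.238) with yaw near -1°, is the 50 mm one. The others measure 62 and 40 mm. Fixture base corners in the crop are (543,48), (727,77), (667,421) and (475,391).

```bash
cat >> h.py <<'E'
def fit(L,W):  # 2D rigid fit local->world
    L=np.array(L,float);W=np.array(W,float)[:,:2]; a=L-L.mean(0);b=W-W.mean(0)
    th=np.arctan2((a[:,0]*b[:,1]-a[:,1]*b[:,0]).sum(),(a*b).sum()); R=np.array([[np.cos(th),-np.sin(th)],[np.sin(th),np.cos(th)]])
    t=W.mean(0)-R@L.mean(0); return th,t,W-(L@R.T+t)
def go(p,yawx): # tool-frame shift (mm) and turn about tool z to TCP p with tool x axis heading yawx (rad, down)
    s=r.sense(); R=np.array(s['ee_rot']).reshape(3,3)
    Rt=np.array([[np.cos(yawx),np.sin(yawx),0],[np.sin(yawx),-np.cos(yawx),0],[0,0,-1]])
    print('shift',np.round(R.T@(np.array(p)-s['tcp_pos'])*1000,1),'turn',np.round(cv2.Rodrigues(R.T@Rt)[0].ravel(),4),'tcp',np.round(s['tcp_pos'],4))
E
python3 - <<'E'
from h import *
c=load('top0'); P=[(543,48),(727,77),(667,421),(475,391)]
W=[at(c,215+(x-440)/4-.4,145+y/4-.4,.018) for x,y in P]
th,t,e=fit([(.12,.065),(.12,-.065),(-.12,-.065),(-.12,.065)],W); print(th,t,np.round(e,4))
print(r.capture('wrist')['hand_eye'])
go([.42,-.238,.2],np.pi-.017)
E
```

```text
-0.14220132084660045 [0.63494475 0.20585885] [[ 0.0003 -0.0011]
 [-0.0007  0.0015]
 [ 0.0003  0.0005]
 [ 0.0001 -0.001 ]]
[[-4.64616353e-05 -9.55725312e-01 -2.94260303e-01  8.17256365e-02]
 [ 9.99998516e-01  4.62376873e-04 -1.65964231e-03  1.43033933e-04]
 [ 1.72222132e-03 -2.94259943e-01  9.55723872e-01 -1.36351544e-01]
 [ 0.00000000e+00  0.00000000e+00  0.00000000e+00  1.00000000e+00]]
shift [-336.9  278.8   47.1] turn [ 0.0017 -0.0004  0.2996] tcp [ 0.1743 -0.5998  0.2467]
```

>>> move_arm --series '[{"grip": 1, "xyz": [-34, 28, 5], "angular": [0, 0, 0.03]}, {"grip": 1, "xyz": [-67, 56, 9], "angular": [0, 0, 0.06]}, {"grip": 1, "xyz": [-101, 84, 14], "angular": [0, 0, 0.09]}, {"grip": 1, "xyz": [-135, 112, 19], "angular": [0, 0, 0.12]}, {"grip": 1, "xyz": [-168, 139, 24], "angular": [0, 0, 0.15]}, {"grip": 1, "xyz": [-202, 167, 28], "angular": [0, 0, 0.18]}, {"grip": 1, "xyz": [-236, 195, 33], "angular": [0, 0, 0.21]}, {"grip": 1, "xyz": [-270, 223, 38], "angular": [0, 0, 0.24]}, {"grip": 1, "xyz": [-303, 251, 42], "angular": [0, 0, 0.27]}, {"grip": 1, "xyz": [-337, 279, 47], "angular": [0.002, 0, 0.3]}]'

```text
time_s: 1.15
tcp_pos: [0.4208, -0.2366, 0.2005]
ee_rot: [[-1.0, 0.018, 0.001], [0.018, 1.0, -0.002], [-0.001, -0.002, -1.0]]
wrist_force: [0.4, -0.2, 0.6]
gripper_width: 1.002
gripper_force: 0.0
```

>>> move_arm --series '[{"grip": 1, "xyz": [0, 0, 0], "angular": [0, 0, 0]}, {"grip": 1, "xyz": [0, 0, 0], "angular": [0, 0, 0]}]'

```text
time_s: 1.35
tcp_pos: [0.4204, -0.2373, 0.2003]
ee_rot: [[-1.0, 0.015, -0.001], [0.015, 1.0, -0.002], [0.001, -0.002, -1.0]]
wrist_force: [0.4, -0.5, -0.5]
gripper_width: 1.0
gripper_force: 0.0
```

```bash
python3 - <<'E'
from h import *
c=snap('wrist','w1'); print(c['s']['tcp_pos'],c['s']['time_s'])
E
```

```text
[ 0.42044522 -0.23726818  0.20025968] 1.35
```

View pics/w1.png

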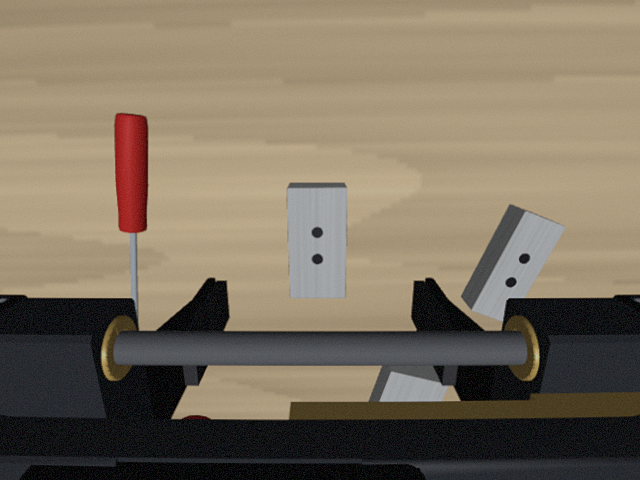

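The spacer is clear in the wrist view. Its top face has corners at (288,188), (347,188), (346,298) and (290,298), and the space for the fingers either side is free.

```bash
python3 - <<'E'
from h import *
c=load('w1'); W=[at(c,*p,.03) for p in [(288,188),(347,188),(346,298),(290,298)]]
print(np.round(W,4))
th,t,e=fit([(-.05,-.025),(-.05,.025),(.05,.025),(.05,-.025)],W); print(th,t,np.round(e,4))
d=np.array([np.cos(th),np.sin(th)]); p=t-.02*d
# grasp point height 0.023 -> TCP 0.029
go([*p,.029],np.pi+th)
E
```

```text
[[ 0.3919 -0.2637  0.03  ]
 [ 0.3926 -0.2156  0.03  ]
 [ 0.4914 -0.2158  0.03  ]
 [ 0.4908 -0.2658  0.03  ]]
-0.012314181105576657 [ 0.44170048 -0.24023561] [[ 0.0005  0.0009]
 [ 0.0006 -0.001 ]
 [-0.0006  0.    ]
 [-0.0006  0.    ]]
shift [ -1.8  -1.6 171.4] turn [-0.0019 -0.0003 -0.0041] tcp [ 0.42   -0.238   0.2004]
```

>>> move_arm --series '[{"grip": 1, "xyz": [-2, -2, 40], "angular": [-0.002, 0, -0.004]}, {"grip": 1, "xyz": [-2, -2, 80], "angular": [-0.002, 0, -0.004]}, {"grip": 1, "xyz": [-2, -2, 115], "angular": [-0.002, 0, -0.004]}, {"grip": 1, "xyz": [-2, -2, 145], "angular": [-0.002, 0, -0.004]}, {"grip": 1, "xyz": [-2, -2, 162], "angular": [-0.002, 0, -0.004]}, {"grip": 1, "xyz": [-2, -2, 171], "angular": [-0.002, 0, -0.004]}, {"grip": 1, "xyz": [-2, -2, 171], "angular": [-0.002, 0, -0.004]}, {"grip": 0.4, "xyz": [-2, -2, 171], "angular": [-0.002, 0, -0.004]}, {"grip": 0.4, "xyz": [-2, -2, 171], "angular": [-0.002, 0, -0.004]}, {"grip": 0.4, "xyz": [-2, -2, 171], "angular": [-0.002, 0, -0.004]}]'

```text
time_s: 2.4
tcp_pos: [0.4228, -0.2408, 0.0306]
ee_rot: [[-1.0, 0.013, 0.003], [0.013, 1.0, -0.0], [-0.003, -0.0, -1.0]]
wrist_force: [-0.1, 0.4, 0.6]
gripper_width: 0.811
gripper_force: 0.0
```

>>> move_arm --series '[{"grip": 0.4, "xyz": [0, 0, 0], "angular": [0, 0, 0]}, {"grip": 0.4, "xyz": [0, 0, 0], "angular": [0, 0, 0]}, {"grip": 0.4, "xyz": [0, 0, 0], "angular": [0, 0, 0]}, {"grip": 0.4, "xyz": [0, 0, 0], "angular": [0, 0, 0]}]'

```text
time_s: 2.8
tcp_pos: [0.4224, -0.2404, 0.0298]
ee_rot: [[-1.0, 0.013, 0.001], [0.013, 1.0, 0.0], [-0.001, 0.0, -1.0]]
wrist_force: [-0.2, 2.1, 2.5]
gripper_width: 0.574
gripper_force: 30.0
```

The grip is at 50 mm opening (0.574 × 87) and 30 N, so this is the right spacer. Lifting.

>>> move_arm --series '[{"grip": 0.4, "xyz": [0, 0, -10], "angular": [0, 0, 0]}, {"grip": 0.4, "xyz": [0, 0, -30], "angular": [0, 0, 0]}, {"grip": 0.4, "xyz": [0, 0, -60], "angular": [0, 0, 0]}, {"grip": 0.4, "xyz": [0, 0, -100], "angular": [0, 0, 0]}, {"grip": 0.4, "xyz": [0, 0, -140], "angular": [0, 0, 0]}, {"grip": 0.4, "xyz": [0, 0, -180], "angular": [0, 0, 0]}, {"grip": 0.4, "xyz": [0, 0, -210], "angular": [0, 0, 0]}, {"grip": 0.4, "xyz": [0, 0, -220], "angular": [0, 0, 0]}]'

```text
time_s: 3.6
tcp_pos: [0.4228, -0.2408, 0.2528]
ee_rot: [[-1.0, 0.013, 0.006], [0.013, 1.0, -0.001], [-0.006, -0.001, -1.0]]
wrist_force: [0.5, 0.1, -3.7]
gripper_width: 0.57
gripper_force: 30.0
```

```bash
python3 - <<'E'
from h import *
go([.62,.208,.25],np.pi-.1422)
E
```

```text
shift [-191.2  451.4    3.4] turn [-0.0009  0.0061  0.1291] tcp [ 0.4228 -0.2408  0.2528]
```

>>> move_arm --series '[{"grip": 0.4, "xyz": [-13, 32, 0], "angular": [0, 0, 0]}, {"grip": 0.4, "xyz": [-34, 80, 0], "angular": [0, 0, 0.02]}, {"grip": 0.4, "xyz": [-54, 128, 0], "angular": [0, 0, 0.04]}, {"grip": 0.4, "xyz": [-74, 175, 0], "angular": [0, 0, 0.055]}, {"grip": 0.4, "xyz": [-94, 222, 0], "angular": [0, 0, 0.07]}, {"grip": 0.4, "xyz": [-114, 269, 0], "angular": [0, 0, 0.085]}, {"grip": 0.4, "xyz": [-134, 316, 0], "angular": [0, 0, 0.1]}, {"grip": 0.4, "xyz": [-154, 363, 0], "angular": [0, 0, 0.11]}, {"grip": 0.4, "xyz": [-174, 410, 0], "angular": [0, 0, 0.12]}, {"grip": 0.4, "xyz": [-191, 451, 0], "angular": [0, 0, 0.129]}]'

```text
time_s: 4.6
tcp_pos: [0.6163, 0.2047, 0.2468]
ee_rot: [[-0.99, 0.142, -0.005], [0.142, 0.99, -0.002], [0.004, -0.002, -1.0]]
wrist_force: [1.1, -1.2, -4.1]
gripper_width: 0.571
gripper_force: 30.0
```

>>> move_arm --series '[{"grip": 0.4, "xyz": [0, 0, 0], "angular": [0, 0, 0]}, {"grip": 0.4, "xyz": [0, 0, 0], "angular": [0, 0, 0]}, {"grip": 0.4, "xyz": [0, 0, 0], "angular": [0, 0, 0]}]'

```text
time_s: 4.9
tcp_pos: [0.6159, 0.2022, 0.2477]
ee_rot: [[-0.99, 0.142, -0.003], [0.142, 0.99, -0.002], [0.003, -0.002, -1.0]]
wrist_force: [0.1, -0.4, -3.9]
gripper_width: 0.571
gripper_force: 30.0
```

```bash
python3 - <<'E'
from h import *
c=snap('wrist','w2'); print(c['s']['tcp_pos'],c['s']['time_s'])
E
```

```text
[0.61593157 0.20222531 0.24774431] 4.9
```

View pics/w2.png

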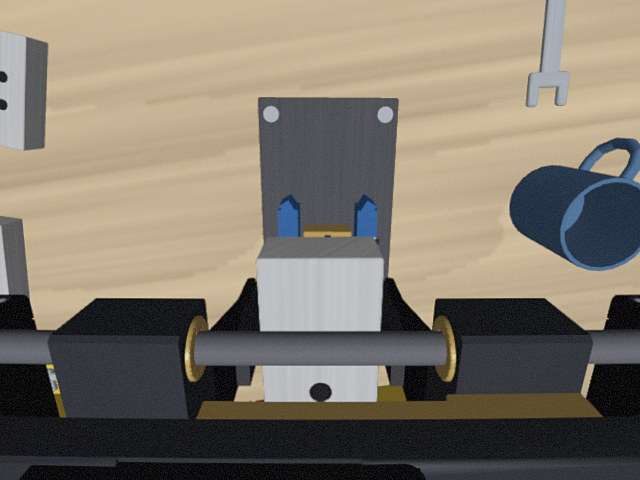

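The wrist view shows the base's rear corners at (258,98) and (397,98), the screws at (271,114) and (385,114), and the cheek inner edges near (300,215) and (355,215). The held spacer sits level, with its rear top edge from (258,258) to (383,258).

```bash
python3 - <<'E'
from h import *
c=load('w2'); th=-.1422; t=np.array([.635,.2059]); R=np.array([[np.cos(th),-np.sin(th)],[np.sin(th),np.cos(th)]])
f=lambda p:np.round((R.T@(p[:2]-t))*1000,1)
for p,z in [((258,98),.018),((397,98),.018),((271,114),.02),((385,114),.02),((300,215),.052),((355,215),.052),((304,228),.046),((351,228),.046),((264,235),.018),((258,258),.2477),((383,258),.2477)]: print(p,f(at(c,*p,z)))
# spacer centre frame target: yaw th, centre fixture x=-87 ; TCP 19.5 behind
s=c['s'];x=np.array(s['ee_rot'])[:,0];print('yaw tool',np.arctan2(-x[1],-x[0]),'tcp',f(np.array(s['tcp_pos'])))
E
```

```text
(258, 98) [-119.5  -64. ]
(397, 98) [-119.5   62.9]
(271, 114) [-105.5  -52.4]
(385, 114) [-105.4   52.3]
(300, 215) [-17.9 -25.3]
(355, 215) [-17.9  24.3]
(304, 228) [ -4.  -22.2]
(351, 228) [-4.1 21.4]
(264, 235) [ 11.2 -64. ]
(258, 258) [-49.  -30.4]
(383, 258) [-49.1  17.6]
yaw tool -0.1427724408762252 tcp [-18.4  -6.3]
```

The fixture pose from the top view agrees with this one to within 1 mm, and the spacer is centred in the jaws. Next I back off and come down in front of the mouth.

>>> move_arm --series '[{"grip": 0.4, "xyz": [20, 2, 15], "angular": [0, 0, 0]}, {"grip": 0.4, "xyz": [50, 4, 40], "angular": [0, 0, 0]}, {"grip": 0.4, "xyz": [75, 6, 70], "angular": [0, 0, 0]}, {"grip": 0.4, "xyz": [89, 6, 105], "angular": [0, 0, 0]}, {"grip": 0.4, "xyz": [89, 6, 135], "angular": [0, 0, 0]}, {"grip": 0.4, "xyz": [89, 6, 155], "angular": [0, 0, 0]}, {"grip": 0.4, "xyz": [89, 6, 165], "angular": [0, 0, 0]}, {"grip": 0.4, "xyz": [89, 6, 165], "angular": [0, 0, 0]}, {"grip": 0.4, "xyz": [89, 6, 165], "angular": [0, 0, 0]}, {"grip": 0.4, "xyz": [89, 6, 165], "angular": [0, 0, 0]}]'

```text
time_s: 5.95
tcp_pos: [0.5308, 0.222, 0.0862]
ee_rot: [[-0.99, 0.142, 0.003], [0.142, 0.99, 0.002], [-0.003, 0.002, -1.0]]
wrist_force: [-0.1, -0.8, -3.1]
gripper_width: 0.572
gripper_force: 30.0
```

```bash
cat >> h.py <<'E'
TH=-.1424; T=np.array([.635,.2055])
def fx():
    s=r.sense(); R=np.array([[np.cos(TH),-np.sin(TH)],[np.sin(TH),np.cos(TH)]])
    M=np.array(s['ee_rot']); x=M[:,0]; f=np.array(s['wrist_force'])
    print('tcp fix mm',np.round(R.T@(np.array(s['tcp_pos'])[:2]-T)*1000,1),'z',round(s['tcp_pos'][2]*1000,1),'yawerr',round(np.arctan2(-x[1],-x[0])-TH,4),'tilt',np.round(M[:,2],4),'F fix',np.round(R.T@f[:2],1),round(f[2],1),'M',np.round(s['moment'],2),'grip',s['gripper_width'],s['gripper_force'],'t',s['time_s'])
E
python3 -c "
from h import *
fx(); go([*(T+np.array([np.cos(TH),np.sin(TH)])*-.107),.048],np.pi+TH)"
```

```text
tcp fix mm [-105.5    1.5] z 86.2 yawerr 0.0 tilt [ 0.003   0.0018 -1.    ] F fix [ 0.1 -0.8] -3.1 M [-0.02  0.09  0.02] grip 0.5720654582248355 29.99365735799074 t 5.95
shift [ 1.6 -1.6 38.2] turn [0.0022 0.0027 0.    ] tcp [0.5308 0.222  0.0862]
```

>>> move_arm --series '[{"grip": 0.4, "xyz": [2, -1.5, 12], "angular": [0.002, 0.003, 0]}, {"grip": 0.4, "xyz": [2, -1.5, 24], "angular": [0.002, 0.003, 0]}, {"grip": 0.4, "xyz": [2, -1.5, 31], "angular": [0.002, 0.003, 0]}, {"grip": 0.4, "xyz": [2, -1.5, 35], "angular": [0.002, 0.003, 0]}, {"grip": 0.4, "xyz": [2, -1.5, 37], "angular": [0.002, 0.003, 0]}, {"grip": 0.4, "xyz": [2, -1.5, 38], "angular": [0.002, 0.003, 0]}, {"grip": 0.4, "xyz": [2, -1.5, 38], "angular": [0.002, 0.003, 0]}, {"grip": 0.4, "xyz": [2, -1.5, 38], "angular": [0.002, 0.003, 0]}]'

```text
time_s: 6.75
tcp_pos: [0.5269, 0.22, 0.0479]
ee_rot: [[-0.99, 0.142, -0.004], [0.142, 0.99, -0.003], [0.004, -0.003, -1.0]]
wrist_force: [-5.0, -1.7, 6.0]
gripper_width: 0.57
gripper_force: 30.0
```

```bash
python3 -c "
from h import *
fx()"
```

```text
tcp fix mm [-109.   -1.] z 47.9 yawerr 0.0004 tilt [-0.004  -0.0026 -1.    ] F fix [-4.7 -2.3] 6.0 M [-0.46  1.35 -0.02] grip 0.5697305436803082 29.994280859827995 t 6.75
```

The spacer is on the base with a light load. I slide it in to just short of the stop.

>>> move_arm --series '[{"grip": 0.4, "xyz": [-3, 0.5, -0.5], "angular": [0, 0, 0]}, {"grip": 0.4, "xyz": [-7, 0.5, -0.5], "angular": [0, 0, 0]}, {"grip": 0.4, "xyz": [-11, 0.5, -0.5], "angular": [0, 0, 0]}, {"grip": 0.4, "xyz": [-15, 0.5, -0.5], "angular": [0, 0, 0]}, {"grip": 0.4, "xyz": [-19, 0.5, -0.5], "angular": [0, 0, 0]}, {"grip": 0.4, "xyz": [-23, 0.5, -0.5], "angular": [0, 0, 0]}, {"grip": 0.4, "xyz": [-27, 0.5, -0.5], "angular": [0, 0, 0]}, {"grip": 0.4, "xyz": [-30, 0.5, -0.5], "angular": [0, 0, 0]}, {"grip": 0.4, "xyz": [-30, 0.5, -0.5], "angular": [0, 0, 0]}, {"grip": 0.4, "xyz": [-30, 0.5, -0.5], "angular": [0, 0, 0]}]'

```text
time_s: 7.75
tcp_pos: [0.558, 0.217, 0.0479]
ee_rot: [[-0.99, 0.141, -0.002], [0.141, 0.99, -0.001], [0.002, -0.001, -1.0]]
wrist_force: [-3.2, -0.2, 4.8]
gripper_width: 0.573
gripper_force: 30.0
```

```bash
python3 -c "
from h import *
fx()"
```

```text
tcp fix mm [-77.8   0.4] z 47.9 yawerr 0.0007 tilt [-0.0017 -0.001  -1.    ] F fix [-3.1 -0.7] 4.8 M [0.05 0.99 0.08] grip 0.5729135161500087 29.998605377040803 t 7.75
```

>>> move_arm --series '[{"grip": 0.4, "xyz": [-3, 0, 0], "angular": [0, 0, 0]}, {"grip": 0.4, "xyz": [-6, 0, 0], "angular": [0, 0, 0]}, {"grip": 0.4, "xyz": [-9, 0, 0], "angular": [0, 0, 0]}, {"grip": 0.4, "xyz": [-12, 0, 0], "angular": [0, 0, 0]}, {"grip": 0.4, "xyz": [-15, 0, 0], "angular": [0, 0, 0]}, {"grip": 0.4, "xyz": [-18, 0, 0], "angular": [0, 0, 0]}, {"grip": 0.4, "xyz": [-20, 0, 0], "angular": [0, 0, 0]}, {"grip": 0.4, "xyz": [-20, 0, 0], "angular": [0, 0, 0]}, {"grip": 0.4, "xyz": [-20, 0, 0], "angular": [0, 0, 0]}]'

```text
time_s: 8.65
tcp_pos: [0.5747, 0.2143, 0.0479]
ee_rot: [[-0.99, 0.141, -0.007], [0.141, 0.99, -0.002], [0.007, -0.003, -1.0]]
wrist_force: [-13.3, 3.9, 11.5]
gripper_width: 0.57
gripper_force: 30.0
```

```bash
python3 -c "
from h import *
fx()"
```

```text
tcp fix mm [-61.    0.2] z 47.9 yawerr 0.0009 tilt [-0.0073 -0.0022 -1.    ] F fix [-13.7   2. ] 11.5 M [1.27 3.65 0.18] grip 0.5699989735630551 30.014212857931852 t 8.65
```

```bash
python3 -c "
from h import *
a=snap('top','t3')['img'][145:255,225:300,::-1]; b=snap('scene','s3')['img'][240:360,350:445,::-1]
o=np.zeros((600,795,3),np.uint8)
a=cv2.resize(a,None,fx=5,fy=5,interpolation=3); b=cv2.resize(b,None,fx=4.3,fy=4.3,interpolation=3)
o[:a.shape[0],:a.shape[1]]=a; o[:b.shape[0],380:380+b.shape[1]]=b; cv2.imwrite('pics/c3.png',o)
fx()"
```

```text
tcp fix mm [-60.9   0.2] z 47.9 yawerr 0.0009 tilt [-0.0072 -0.0021 -1.    ] F fix [-14.    1.2] 12.0 M [1.28 3.66 0.13] grip 0.5741219397069064 30.014114496298134 t 8.75
```

View pics/c3.png

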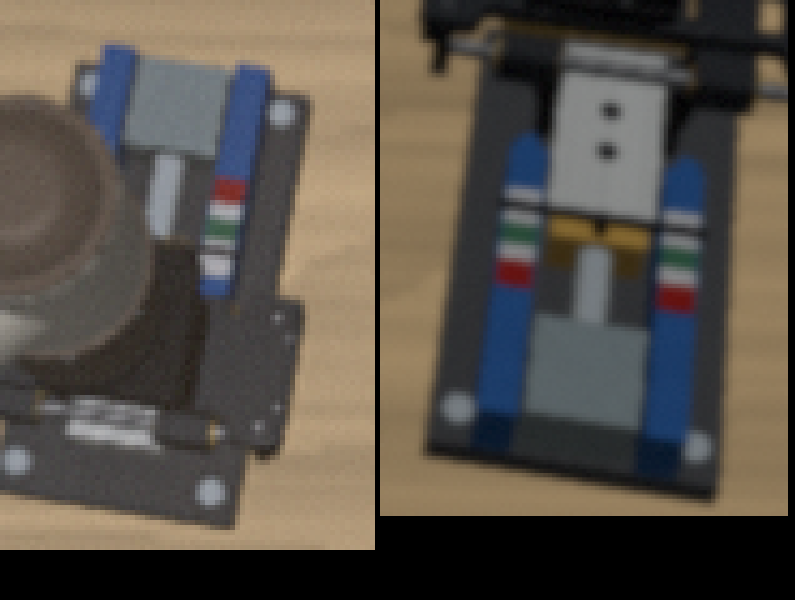

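The spacer is between the cheeks and against the stop. In the top crop the pointer is at row 253, the green band spans rows 242 to 217, so the travel is about 10.6 mm, still in the first white band. The extra wrist force is base friction, so I unload a little and press further.

>>> move_arm --series '[{"grip": 0.4, "xyz": [0, 0, -1], "angular": [0, 0, 0]}, {"grip": 0.4, "xyz": [-2, 0, -1.5], "angular": [0, 0, 0]}, {"grip": 0.4, "xyz": [-4, 0, -1.5], "angular": [0, 0, 0]}, {"grip": 0.4, "xyz": [-6, 0, -1.5], "angular": [0, 0, 0]}, {"grip": 0.4, "xyz": [-8, 0, -1.5], "angular": [0, 0, 0]}, {"grip": 0.4, "xyz": [-9, 0, -1.5], "angular": [0, 0, 0]}, {"grip": 0.4, "xyz": [-9, 0, -1.5], "angular": [0, 0, 0]}, {"grip": 0.4, "xyz": [-9, 0, -1.5], "angular": [0, 0, 0]}]'

```text
time_s: 9.55
tcp_pos: [0.5817, 0.2132, 0.0479]
ee_rot: [[-0.99, 0.141, -0.011], [0.141, 0.99, -0.003], [0.011, -0.004, -1.0]]
wrist_force: [-15.5, 5.3, 8.3]
gripper_width: 0.573
gripper_force: 30.0
```

```bash
python3 -c "
from h import *
fx()"
```

```text
tcp fix mm [-53.8   0. ] z 47.9 yawerr 0.0006 tilt [-0.0112 -0.0028 -0.9999] F fix [-16.1   3. ] 8.3 M [1.99 4.31 0.19] grip 0.5727331714905849 30.022874660789967 t 9.55
```

>>> move_arm --series '[{"grip": 0.4, "xyz": [-1, 0, -0.5], "angular": [0, 0, 0]}, {"grip": 0.4, "xyz": [-2, 0, -0.5], "angular": [0, 0, 0]}, {"grip": 0.4, "xyz": [-3, 0, -0.5], "angular": [0, 0, 0]}, {"grip": 0.4, "xyz": [-4, 0, -0.5], "angular": [0, 0, 0]}, {"grip": 0.4, "xyz": [-5, 0, -0.5], "angular": [0, 0, 0]}, {"grip": 0.4, "xyz": [-5, 0, -0.5], "angular": [0, 0, 0]}, {"grip": 0.4, "xyz": [-5, 0, -0.5], "angular": [0, 0, 0]}, {"grip": 0.4, "xyz": [-5, 0, -0.5], "angular": [0, 0, 0]}]'

```text
time_s: 10.35
tcp_pos: [0.5855, 0.2125, 0.048]
ee_rot: [[-0.99, 0.141, -0.014], [0.141, 0.99, -0.003], [0.013, -0.005, -1.0]]
wrist_force: [-19.3, 7.1, 6.9]
gripper_width: 0.576
gripper_force: 30.0
```

```bash
python3 -c "
from h import *
fx()
a=snap('top','t4')['img'][145:255,225:300,::-1]; b=snap('scene','s4')['img'][240:360,350:445,::-1]
o=np.zeros((600,795,3),np.uint8)
a=cv2.resize(a,None,fx=5,fy=5,interpolation=3); b=cv2.resize(b,None,fx=4.3,fy=4.3,interpolation=3)
o[:a.shape[0],:a.shape[1]]=a; o[:b.shape[0],380:380+b.shape[1]]=b; cv2.imwrite('pics/c4.png',o)
fx()"
```

```text
tcp fix mm [-50.   -0.1] z 48.0 yawerr 0.0004 tilt [-0.0137 -0.0032 -0.9999] F fix [-20.1   4.3] 6.9 M [2.43 5.04 0.33] grip 0.5763119998820938 30.030329120345414 t 10.35
tcp fix mm [-50.1  -0.1] z 48.0 yawerr 0.0005 tilt [-0.0137 -0.0033 -0.9999] F fix [-20.4   5.7] 8.3 M [2.45 5.07 0.25] grip 0.5730535839370462 30.030320528894663 t 10.45
```

View pics/c4.png

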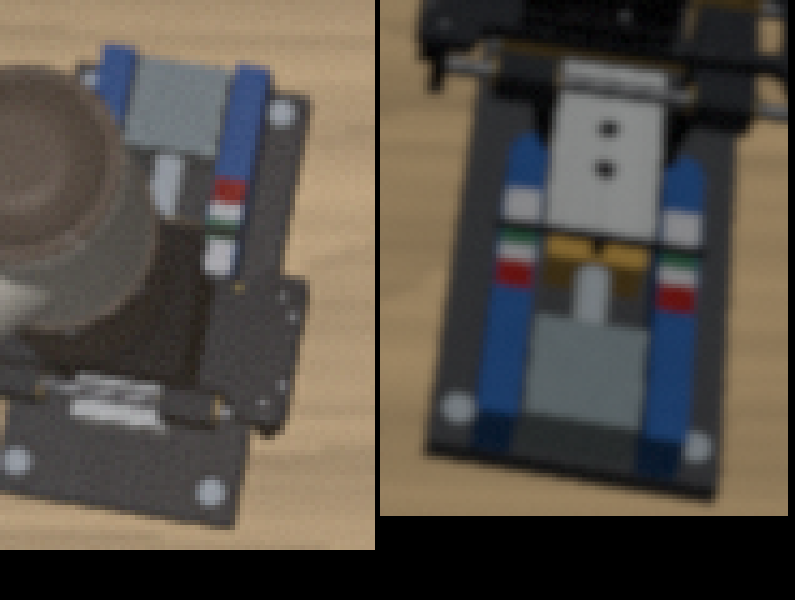

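The pointer is at row 232, inside the green band (rows 242 to 217), which gives about 21 mm of travel and 10.5 N. That matches the measured advance. I hold briefly, check that it is steady, and hand in.

>>> move_arm --series '[{"grip": 0.4, "xyz": [0, 0, 0], "angular": [0, 0, 0]}, {"grip": 0.4, "xyz": [0, 0, 0], "angular": [0, 0, 0]}, {"grip": 0.4, "xyz": [0, 0, 0], "angular": [0, 0, 0]}, {"grip": 0.4, "xyz": [0, 0, 0], "angular": [0, 0, 0]}, {"grip": 0.4, "xyz": [0, 0, 0], "angular": [0, 0, 0]}, {"grip": 0.4, "xyz": [0, 0, 0], "angular": [0, 0, 0]}]'

```text
time_s: 11.05
tcp_pos: [0.5855, 0.2125, 0.048]
ee_rot: [[-0.99, 0.141, -0.014], [0.141, 0.99, -0.003], [0.013, -0.005, -1.0]]
wrist_force: [-19.8, 6.9, 7.8]
gripper_width: 0.57
gripper_force: 30.0
```

```bash
python3 -c "
from h import *
fx(); print(r.finish_job())"
```

```text
tcp fix mm [-50.   -0.1] z 48.0 yawerr 0.0005 tilt [-0.0137 -0.0032 -0.9999] F fix [-20.6   4.1] 7.8 M [2.44 5.08 0.31] grip 0.5703863414198314 30.030244323424995 t 11.05
the job is handed in; nothing more can be done
None
```

The job is handed in at 11 s: the 50 mm spacer is flat between the cheeks, still gripped and holding the stop about 21 mm back (roughly 10.5 N by the spring rate), with the pointer in the green; no verdict came back.

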